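# Fit the last wheel of the wooden wagon and lock it with its push-on axle cap

## Robot

A 7-joint arm with a two-finger parallel gripper is mounted at the origin on the work surface. World frame = base frame: x ahead of the robot, y to its left, z up, the work surface at z = 0. Lengths are in m, angles in rad, forces in N, time in s.
With the tool pointing down it reaches from about 0.35 to 0.9 m from the base axis. Payload 7.2 kg.
Tool frame: the origin (TCP) lies between the finger pads; the fingertips stand env.tcp_to_tips ahead of it and the grasp point (between the pads) lies 6 mm ahead of it (env.tcp_to_tips is the distance from the TCP to the fingertips, in m); z points along the fingers, y is the line along which they close (so a half turn about z gives the same grasp; the last joint's range is limited). The gripper opens to 85 mm and grips with 20 to 120 N. Pads are 22 mm wide; open, the fingers measure 114 mm over their backs; the gripper's body (76 mm by 85 mm) begins 54 mm behind the grasp point. The pads swing forward as they close: fully open they stand 13 mm farther back than shut.
Start: joints at [1.138, 0.411, -0.013, 1.596, 0.006, 1.134, -0.082], TCP at [0.223, -0.584, 0.256] pointing down, gripper open.
Joint ranges: [-2.95, 2.95], [-0.29, 1.99], [-1.47, 1.44], [0.14, 2.54], [-1.03, 4.17], [0.13, 1.85], [-2.86, 2.86]. Speed limits (rad/s): [2.39, 2.39, 3.01, 3.01, 3.14, 3.14, 3.14].

## Interface

Orientations are given as a unit quaternion [x, y, z, w].
In Python, from plant import env gives the robot as it stands. The module is installed in compiled form; this text tells all that it offers.
- The arm moves only by the tool carry_out, never from a script. Its argument "moves" is a list of rows, each a list of 4 numbers: the shift along the tool's x, y, z each as a share of 0.02 m, from -1 to 1, then the turn about the tool's z as a share of 4 degrees, from -1 to 1. A call has 1 to 20 rows; each row shifts and turns the commanded pose from where the row before left it, along the tool's axes as they then stand; what a row does not reach is not made up. A row lasts 1/8 s, in which the tool goes at most 62.5 mm and 10.7 degrees, less where a joint would pass 70% of its speed; a pose out of reach is approached as far as the arm can. A call with a number of a shift or a turn outside -1 to 1 is refused whole. A call with a gripper value outside its range is refused whole. "gripper" is the opening, from 0 (shut) to 1 (fully open), set as the call begins (left out, the last holds). The fingers move at their own pace and stop on an object; "force" is the grip in N (left out, the last holds). Time passes only in rows, so rows that do not move let the fingers close. It gives the time, the measured TCP pose, the force, the opening and the grip force at its end, in the units of the state.
- env.read_state(): the state, without advancing time (a new reading comes with each control period).
- env.capture(name): name is "scene" or "top"; returns a dict with "pixels" (480x640x3 uint8, red, green, blue), "fx", "fy", "cx", "cy" (pixels), "dist" ([k1, k2, p1, p2, k3] as OpenCV has them; the pictures are not rectified), "R" (3x3) and "t" (3): a world point X has camera coordinates R X + t. Camera axes: x right, y down, z forward; pixel columns grow to the right and rows downward; lengths in m; the calibration is good to about 2 mm. A picture is of the moment at which its call begins. There is no depth.
- env.hand_in(): hands the job in; it is judged then, once.
The state is a dict: "clock": time; "qpos": joint angles; "joint_vel": joint speeds; "joint_torque": joint torques, N m; "tcp_pos": TCP position; "orientation": TCP orientation; "ft_force": force on the tool from outside, world axes, zero at the start; "ft_torque": the same for the moment, N m; "width": opening from 0.0 (shut) to 1.0 (fully open); "gripper_force": force on a finger pad.
Only numpy, scipy, OpenCV 4.12 (cv2) and the standard library are available. Lean on these libraries where they do the work, as an engineer would, in place of code of your own. Each camera call takes 0.05 s, during which the arm holds its last target. There are 200 camera calls.

## Task

The little wooden wagon lies on its side and one axle still has no wheel. Slide the loose wheel down that axle until its hub sits on the washer, then set the push-on cap that fits (the larger one, open side down) squarely on the axle end and press it straight down past the bite of its teeth until it is home against the hub with a firm push of about 15 N: over 22 N cracks the plastic hub, and a cap that will not start at 18 N is off centre and must be re-centred, not forced. Then let go, and leave the bottles and the small cap where they stand.

Things in the scene. Friction and masses are not known exactly. Their poses are not given: they have to be found in the camera images.
- wagon: Plywood wagon on its side on a grey board (160 x 280 mm, 6 to 22 mm thick, varies), fixed. Origin: on the board's top, under the bare axle; z up along the axles; +y to the second axle 150 mm away, whose wheel and cap are on. The box is 246 mm long (y -48 to 198 mm), lies 26 to 110 mm to the +x side of the axles, upper side at z 148 mm. A wooden block 42 x 32 mm carries the axle, top at 148 mm.
- axle_seat (a point): Centre of the upper face of the steel washer (22 mm across) round the bare axle, on which the wheel's hub must sit: 152 mm above the wagon's origin. z points up along the axle.
- axle_tip (a point): Centre of the upper end of the bare plain steel axle, 38 mm above axle_seat. The axle is 10 mm thick; its last 5.5 mm taper to a flat end 7.6 mm across. With the wheel on, 12 mm stand out above the hub.
- wheel: Loose wheel lying flat: wooden disc with black tyre, 66 mm across, tyre from 4 to 22 mm above its underside, grey plastic hub 28 mm across and 26 mm long overall with a 12 mm through bore. Both sides are alike. Origin: centre of the hub's lower face, z along its axis (up). 70 to 120 g.
- wheel_face (a point): Centre of the hub's upper face, 26 mm above the wheel's origin; the cap's rim must end up against it. z up.
- cap: Push-on axle cap (capped push nut), the larger of two: bright steel, closed flat-domed top, 24 mm across, 16 mm high, standing open side down, 24 g. Origin: centre of its rim (underside), z up to the dome. Inside, 3 mm above the rim, four spring teeth leave an 8.6 mm opening which the axle must force apart; 13 mm of room from rim to roof.
- small_cap: A smaller cap of the same shape, 16 mm across and 10 mm high, for a thinner axle; not used. Origin: centre of its rim.
- spray_a: Amber spray bottle with white pump, 33 mm across, 112 mm high, standing. Bystander. Origin: centre of its underside.
- spray_b: Second amber spray bottle, the same. Bystander.
- dropper_a: Small amber bottle with black cap, 25 mm across, 65 mm high, standing. Bystander. Origin: centre of its underside.
- dropper_b: Second small amber bottle. Bystander.
- dropper_c: Third small amber bottle. Bystander.
- cap_top (a point): Centre of the cap's closed top, 16 mm above its rim. Centred, the cap starts over the axle's taper with 8 to 12 N and slides on with 5 to 8 N, then grips where it stands; set about 2 mm or more off centre its teeth can catch on the flat axle end and bend. From first touch of the teeth to home is about 8 mm; home is felt as a sudden stiff rise of the force beyond that.

How it is judged:
On the way, in this order (a step that is already met when the one before it is completed fails the run):
1. the wheel sits on the axle, its hub down on the washer (horizontal distance between wheel and axle_seat below 0.003 m and z of wheel in the frame of axle_seat between -0.002 and 0.002 m and angle between wheel's own z axis and vertical below 0.09 rad), for 0.2 s.
2. the cap is pressed home: its rim bears on the hub with at least 10 N (horizontal distance between cap and axle_tip below 0.003 m and z of cap in the frame of wheel_face below 0.0015 m and contact force between cap and wheel above 10 N), for 0.1 s.
At the end, for the whole second after the job is handed in: The wheel sits on the bare axle with its hub on the washer (within 2 mm in height, 3 mm off centre, 5 degrees); the larger cap sits straight on the axle end (within 3 mm of its centre, 6 degrees) with its rim within 1.5 mm of the hub's upper face; both are at rest and released (all of step 1 and horizontal distance between cap and axle_tip below 0.003 m and z of cap in the frame of wheel_face between -0.0015 and 0.0015 m and angle between the z axis of cap and the z axis of axle_tip, either way round below 0.1 rad and linear speed of each of cap, wheel below 0.02 m/s); the robot touches nothing.
It fails at once if the cap is pressed against the hub with more than 22 N (contact force between cap and wheel above 22 N).
It fails at once if the cap is forced on the axle with more than 18 N (its teeth bend) (contact force between cap and wagon above 18 N).
It fails at once if a bottle or the small cap is moved by more than 30 mm (distance of any of spray_a, spray_b, dropper_a, dropper_b, dropper_c, small_cap from where it was at the start of the episode above 0.03 m).
It also fails if it takes over 67 s, if anything falls off the work surface, if the arm or the gripper's body presses on something with over 40 N, if the wrist force passes 120 N, or if a joint passes its speed limit or range.

## Working session

There is one attempt and no reset: what is moved stays moved. The work goes in short steps, Python scripts to look and compute and a tool call to move; the robot and the scene stay as the last step left them, time stands still between calls to the robot, and variables do not carry over. Pictures are saved under pics/ and viewed, at most 10 in all, crops included, and the job is handed in when it is done.

Besides the shell and the picture viewer there is one more tool, called in YAML: its name, and indented under it one key for each argument. carry_out: Moves the arm, as the interface text tells. Shift numbers are shares of 0.02 m and turn numbers shares of 4 degrees, none past 1 either way. Its arguments: {"type":"object","properties":{"moves":{"type":"array"},"gripper":{"type":"number"},"force":{"type":"number"}},"required":["moves"]}

```bash
mkdir -p pics
cat > h.py <<'E'
import numpy as np, cv2
from plant import env
def cap(n,f=None):
    c=env.capture(n)
    for k in("R","t","dist"): c[k]=np.array(c[k],float)
    c["K"]=np.array([[c["fx"],0,c["cx"]],[0,c["fy"],c["cy"]],[0,0,1.]])
    if f: cv2.imwrite("pics/"+f,cv2.cvtColor(c["pixels"],cv2.COLOR_RGB2BGR))
    return c
def ray(c,p):
    u=cv2.undistortPoints(np.array([[p]],float),c["K"],c["dist"])[0,0]
    d=c["R"].T@np.array([u[0],u[1],1]); return -c["R"].T@c["t"],d/np.linalg.norm(d)
def onz(c,p,z):
    o,d=ray(c,p); return o+d*(z-o[2])/d[2]
def tri(c1,p1,c2,p2):
    A=0;b=0
    for c,p in((c1,p1),(c2,p2)):
        o,d=ray(c,p);P=np.eye(3)-np.outer(d,d);A=A+P;b=b+P@o
    return np.linalg.solve(A,b)
def proj(c,X):
    return cv2.projectPoints(np.array([X],float),cv2.Rodrigues(c["R"])[0],c["t"],c["K"],c["dist"])[0][0,0]
E
python3 - <<'E'
from h import *
for n in("scene","top"):
    c=cap(n,n+"0.png"); print(n,c["fx"],-c["R"].T@c["t"],c["R"][2],c["dist"])
print(env.read_state(),env.tcp_to_tips)
E
```

```text
scene 483.060754942141 [ 1.15903784 -0.55655331  0.61545761] [-0.68554068  0.48495944 -0.54299937] [-0.10626148  0.          0.          0.          0.        ]
top 463.9027566138251 [ 0.37415804 -0.1486105   1.09041736] [ 0.21928869 -0.00716064 -0.97563374] [-0.02359058  0.          0.          0.          0.        ]
{'clock': 0.1, 'qpos': array([ 1.1377774 ,  0.41185827, -0.01271977,  1.59693632,  0.00563626,
        1.13430167, -0.08220711]), 'joint_vel': array([-8.44992557e-04, -1.78679083e-03,  1.96177278e-04, -1.75923894e-03,
       -2.16769780e-04,  1.92839348e-05, -3.09677111e-05]), 'joint_torque': array([ 3.13219563e-03, -6.01827836e+01,  6.84066452e-01, -3.00090301e+01,
        1.38567938e-02,  6.39087419e-03,  1.90089651e-05]), 'tcp_pos': array([ 0.22280723, -0.58350968,  0.25552304]), 'orientation': array([ 9.83405630e-01,  1.81418931e-01, -1.98006792e-04, -7.06740536e-04]), 'ft_force': array([-0.46230603, -1.32818388, -0.32477319]), 'ft_torque': array([-0.00738493, -0.10887932, -0.02589756]), 'gripper_force': 0.0, 'width': 1.003270509780339} 0.025
```

View pics/scene0.png

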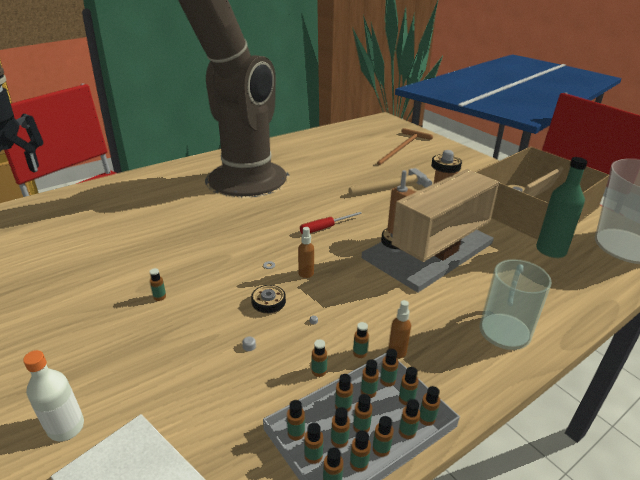

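View pics/top0.png

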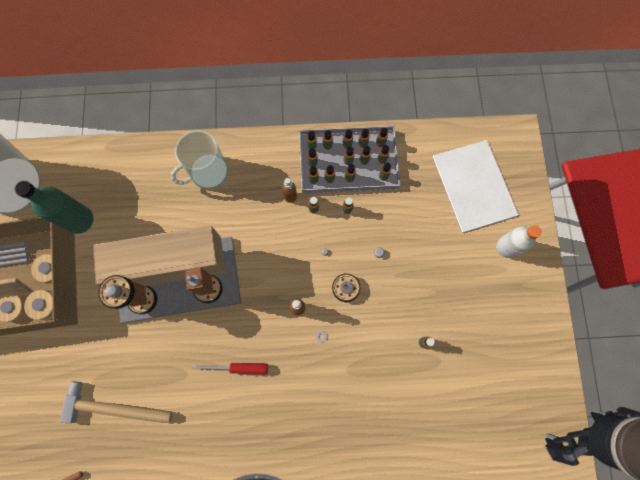

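The scene view shows the wheel at (268,297), the larger cap at (249,343), the small cap at (313,319) and the wagon at (440,220). The top view shows the wheel at (346,287), the cap at (379,253), the small cap at (325,252) and the bare axle near (194,282). Next I'll zoom in with a composite.

Run:
```python
import cv2,numpy as np
t=cv2.imread("pics/top0.png");s=cv2.imread("pics/scene0.png")
def cr(i,x,y,w=80,h=60): return cv2.resize(i[y:y+h,x:x+w],(400,300),interpolation=cv2.INTER_CUBIC)
cv2.imwrite("pics/comp.png",np.vstack([np.hstack([cr(t,160,250),cr(t,320,240)]),np.hstack([cr(s,365,165),cr(s,235,285)])]))
```

```text
(no output)
```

View pics/comp.png

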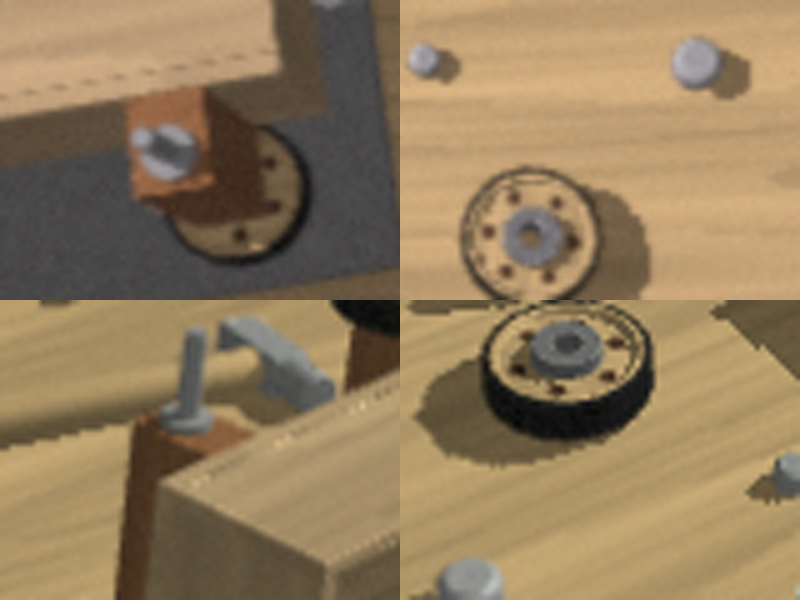

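The composite shows the axle tip at top px (188,277) and scene px (404,171), with the washer at (194,280) and (402,188). The hub face is at (346,287) and (268.5,293.5), and the cap top at (379,252) and (249,339). I'll triangulate these.

Run:
```python
from h import *
t=cap("top");s=cap("scene")
import math
for n,a,b,z in(("tip",(187.8,277),(403.8,170.8),None),("washer",(193.6,280),(402,187.6),None),("hub",(346,286.6),(268.2,293.2),.026),("cap",(379,252),(248.6,339),.016)):
    X=tri(t,a,s,b);print(n,X.round(4),(proj(t,X)-a).round(1),(proj(s,X)-b).round(1), onz(t,a,z or X[2]).round(4),onz(s,b,z or X[2]).round(4))
for n,p,z in(("small",(324.5,252),.01),("sprayA",(297,304),.11),("sprayB",(288,182),.11),("dr1",(313,201),.065),("dr2",(348,201),.065),("dr3",(430,343),.065),("box",(210,230),.16),("boxfar",(94,243),.16),("wheel2hub",(113,289),.185)):print(n,onz(t,p,z).round(3))
```

```text
tip [0.5275 0.0957 0.2036] [-0.1 -0.1] [-0.2  0. ] [0.5273 0.0954 0.2036] [0.5275 0.0961 0.2036]
washer [0.5278 0.0949 0.1657] [-0.4 -0.3] [-0.5  0.1] [0.5271 0.094  0.1657] [0.5279 0.0961 0.1657]
hub [ 0.518  -0.2214  0.0227] [-0.2 -0.1] [-0.2  0. ] [ 0.5173 -0.2215  0.026 ] [ 0.5217 -0.2229  0.026 ]
cap [ 0.5977 -0.306   0.013 ] [0. 0.] [ 0. -0.] [ 0.5971 -0.3055  0.016 ] [ 0.6005 -0.3073  0.016 ]
small [ 0.605 -0.177  0.01 ]
sprayA [ 0.474 -0.11   0.11 ]
sprayB [ 0.748 -0.101  0.11 ]
dr1 [ 0.715 -0.155  0.065]
dr2 [ 0.711 -0.236  0.065]
dr3 [ 0.38  -0.393  0.065]
box [0.631 0.062 0.16 ]
boxfar [0.616 0.304 0.16 ]
wheel2hub [0.514 0.249 0.185]
```

carry_out:
  moves:
    - [0,0,0.8,0.87]
    - [0,0,0.8,0.87]
    - [0,0,0.8,0.87]
    - [0,0,0.8,0.87]
    - [0,0,0.8,0.87]
    - [0,0,0.8,0.87]
  gripper: 1
  force: 60

```text
clock: 0.95
tcp_pos: [0.223, -0.5837, 0.1596]
orientation: [1.0, -0.001, -0.0, -0.0]
ft_force: [-1.1, -0.6, -0.1]
width: 0.999
gripper_force: 0.0
```

carry_out:
  moves:
    - [0.78,-0.95,0,0]
    - [0.78,-0.95,0,0]
    - [0.78,-0.95,0,0]
    - [0.78,-0.95,0,0]
    - [0.78,-0.95,0,0]
    - [0.78,-0.95,0,0]
    - [0.78,-0.95,0,0]
    - [0.78,-0.95,0,0]
    - [0.78,-0.95,0,0]
    - [0.78,-0.95,0,0]
    - [0.78,-0.95,0,0]
    - [0.78,-0.95,0,0]
    - [0.78,-0.95,0,0]
    - [0.78,-0.95,0,0]
    - [0.78,-0.95,0,0]
    - [0.78,-0.95,0,0]
    - [0.78,-0.95,0,0]
    - [0.78,-0.95,0,0]
    - [0.78,-0.95,0,0]
    - [0,0,0,0]

```text
clock: 3.45
tcp_pos: [0.5203, -0.2208, 0.1601]
orientation: [1.0, 0.002, 0.0, -0.0]
ft_force: [0.3, -1.1, -0.5]
width: 0.995
gripper_force: 0.0
```

carry_out:
  moves:
    - [-0.05,0,1,0]
    - [0,0,1,0]
    - [0,0,1,0]
    - [0,0,1,0]
    - [0,0,1,0]
    - [0,0,0.8,0]
    - [0,0,0,0]
    - [0,0,0,0]

```text
clock: 4.45
tcp_pos: [0.5184, -0.2232, 0.0448]
orientation: [1.0, 0.0, 0.0, 0.0]
ft_force: [-0.1, -0.2, 0.4]
width: 0.998
gripper_force: 0.0
```

Run:
```python
from h import *
t=cap("top");s=cap("scene")
def cr(c,x,y,w=100,h=150): return cv2.resize(cv2.cvtColor(c["pixels"],4)[y:y+h,x:x+w],(400,600),interpolation=cv2.INTER_CUBIC)
cv2.imwrite("pics/g1.png",np.hstack([cr(t,296,220),cr(s,220,200)]))
```

```text
(no output)
```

View pics/g1.png

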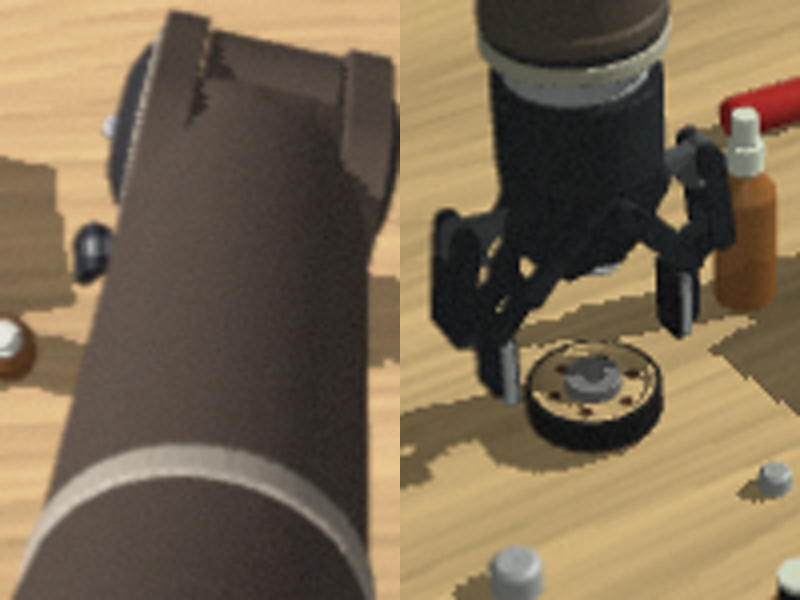

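The picture shows the fingers straddling the wheel, with tips at scene px (247,300) and (291,284). The arm hides the wheel from the top camera. I'll lower and grip.

carry_out:
  moves:
    - [0,0,0.4,0]
    - [0,0,0.4,0]
    - [0,0,0.2,0]
    - [0,0,0.1,0]
    - [0,0,0,0]

```text
clock: 5.18
tcp_pos: [0.5182, -0.2227, 0.0221]
orientation: [1.0, 0.0, -0.0, -0.0]
ft_force: [-0.6, 0.2, -0.3]
width: 0.999
gripper_force: 0.0
```

Run:
```python
from h import *
s=cap("scene")
for p,y in(((247,300.5),-.2655),((290.7,283.7),-.1805)):
    o,d=ray(s,p);print((o+d*(y-o[1])/d[1]).round(4), onz(s,p,.03))
```

```text
[ 0.516  -0.2655  0.0236] [ 0.52298845 -0.2686431   0.03      ]
[ 0.5352 -0.1805  0.0395] [ 0.52485578 -0.17426858  0.03      ]
```

carry_out:
  moves:
    - [0,0,0,0]
    - [0,0,0,0]
    - [0,0,0,0]
    - [0,0,0,0]
    - [0,0,0,0]
    - [0,0,0,0]
  gripper: 0.5
  force: 40

```text
clock: 5.98
tcp_pos: [0.5184, -0.2228, 0.023]
orientation: [1.0, 0.0, 0.0, 0.0]
ft_force: [-2.3, 1.8, 5.0]
width: 0.764
gripper_force: 43.1
```

carry_out:
  moves:
    - [0,0,-0.3,0]
    - [0,0,-0.8,0]
    - [0,0,-1,0]
    - [0,0,-1,0]
    - [0,0,-1,0]
    - [0,0,-1,0]
    - [0,0,-1,0]
    - [0,0,-1,0]
    - [0,0,-1,0]
    - [0,0,-1,0]
    - [0,0,-1,0]
    - [0,0,-1,0]
    - [0,0,-1,0]
    - [0,0,0,0]

```text
clock: 7.72
tcp_pos: [0.5189, -0.223, 0.2666]
orientation: [1.0, 0.0, 0.002, 0.001]
ft_force: [0.2, 0.1, -0.6]
width: 0.764
gripper_force: 44.4
```

carry_out:
  moves:
    - [0,-1,0,0]
    - [0,-1,0,0]
    - [0,-1,0,0]
    - [0,-1,0,0]
    - [0,-1,0,0]
    - [0,-1,0,0]
    - [0,-1,0,0]
    - [0,-1,0,0]
    - [0,-1,0,0]
    - [0,-1,0,0]
    - [0,-1,0,0]
    - [0,-1,0,0]
    - [0,-1,0,0]
    - [0,-1,0,0]
    - [0.4,-1,0,0]
    - [0,-0.9,0,0]
    - [0,0,0,0]
    - [0,0,0,0]

```text
clock: 9.98
tcp_pos: [0.5257, 0.0947, 0.2641]
orientation: [1.0, 0.0, -0.0, 0.0]
ft_force: [0.6, -0.3, -0.7]
width: 0.76
gripper_force: 44.4
```

Run:
```python
from h import *
t=cap("top");s=cap("scene")
def cr(c,x,y,w,h): return cv2.resize(cv2.cvtColor(c["pixels"],4)[y:y+h,x:x+w],(400,600),interpolation=cv2.INTER_CUBIC)
cv2.imwrite("pics/g2.png",np.hstack([cr(t,140,215,100,150),cr(s,360,90,80,120)]))
print(proj(t,(.5275,.0957,.2045)),proj(s,(.5275,.0957,.2045)))
```

```text
[187.51369801 276.81483077] [403.71906969 170.44075197]
```

View pics/g2.png

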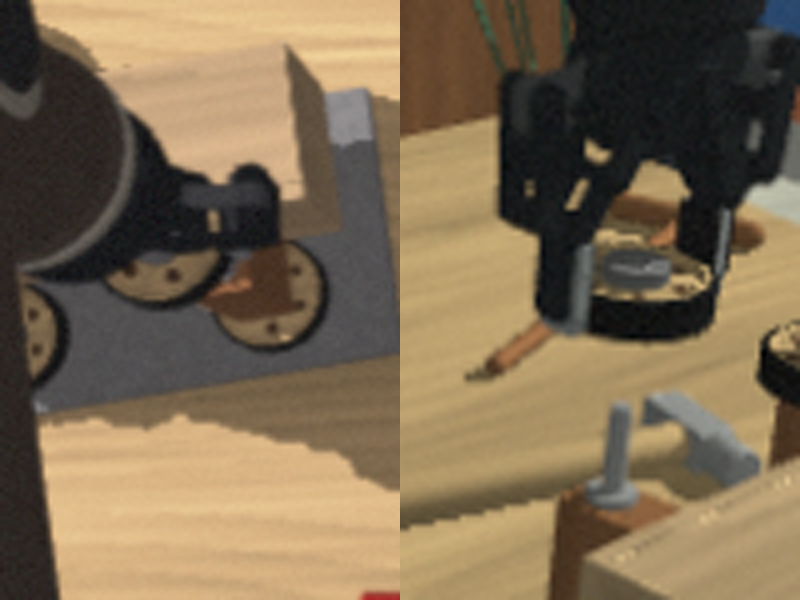

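The wheel is held level above the axle, with its hub face at scene px (407,143) and the axle tip at (403.5,171). The top camera sees it only in part.

Run:
```python
from h import *
t=cap("top");s=cap("scene")
print("hub scene",onz(s,(407.2,143.2),.267))
for z in(.2036,.205,.2065,.208): print(z,onz(t,(187.8,277),z).round(4),onz(s,(403.8,170.8),z).round(4))
im=t["pixels"][215:300,140:240].astype(int)
# wheel disc arc in top picture: tan pixels right-lower rim crop coords
X=np.array([.5257,.0947,.260]);print(proj(t,X+[0,0,.007]), proj(s,X+[0,0,.007]))
print(proj(t,X+[-.033,0,.001]))
```

```text
hub scene [0.53462494 0.08924572 0.267     ]
0.2036 [0.5273 0.0954 0.2036] [0.5275 0.0961 0.2036]
0.205 [0.527 0.095 0.205] [0.5296 0.0939 0.205 ]
0.2065 [0.5268 0.0946 0.2065] [0.5319 0.0915 0.2065]
0.208 [0.5265 0.0942 0.208 ] [0.5342 0.0891 0.208 ]
[178.59168422 272.31048921] [406.07327647 141.19123964]
[179.29675235 290.93708988]
```

carry_out:
  moves:
    - [0.06,0.06,0.5,0]
    - [0,0,0.5,0]
    - [0,0,0.5,0]
    - [0,0,0,0]
    - [0,0,0,0]

```text
clock: 10.8
tcp_pos: [0.5274, 0.0941, 0.2343]
orientation: [1.0, 0.0, 0.0, -0.0]
ft_force: [0.3, -0.3, -1.8]
width: 0.758
gripper_force: 44.4
```

Run:
```python
from h import *
t=cap("top");s=cap("scene")
def cr(c,x,y,w,h): return cv2.resize(cv2.cvtColor(c["pixels"],4)[y:y+h,x:x+w],(400,600),interpolation=cv2.INTER_CUBIC)
cv2.imwrite("pics/g3.png",np.hstack([cr(t,160,240,60,90),cr(s,370,120,60,90)]))
print(env.read_state()["tcp_pos"])
```

```text
[0.52753692 0.09416868 0.23461947]
```

View pics/g3.png

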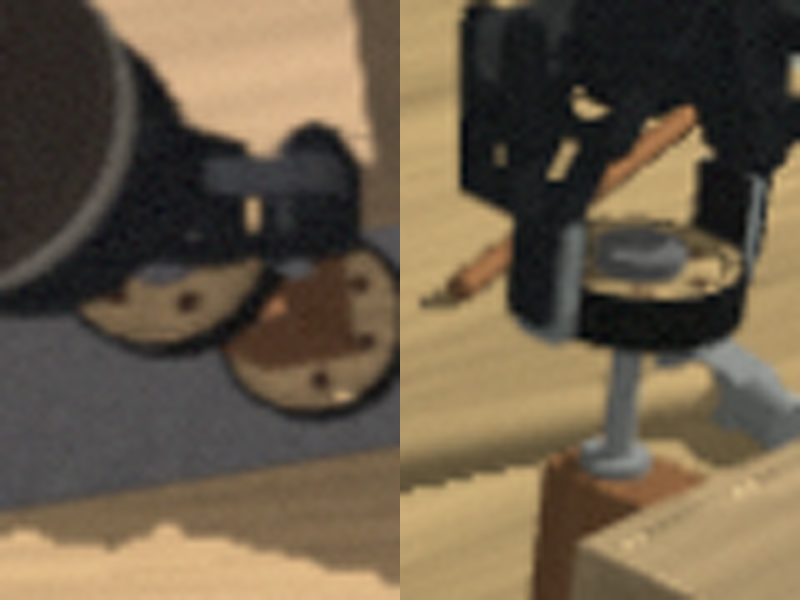

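Run:
```python
from h import *
t=cap("top");s=cap("scene")
for z in(.1685,.19,.2066,.2115,.2333,.2375): print(z,proj(s,(.5275,.0957,z)).round(2))
print("gripper-centred hub",proj(s,(.5275,.0941,.2375)))
im=s["pixels"].astype(int)
for r in range(156,163): print(r,im[r,395:422].sum(1)//3)
for r in range(174,186,2): print(r,im[r,394:414].sum(1)//3)
```

```text
0.1685 [401.85 186.35]
0.19 [402.96 176.92]
0.2066 [403.83 169.49]
0.2115 [404.09 167.28]
0.2333 [405.25 157.28]
0.2375 [405.47 155.33]
gripper-centred hub [404.88743843 155.49845982]
156 [ 91 107  83  54  67  59  61  55  57  63  63  65  64  65  73  99  89  78
  79  82  82  80  82  72  53  26  42]
157 [ 95 107  79  54  60  60  64  79  80  80  81  81  82  87 102 111 111  99
  75  57  72  80  80 108 110  74  54]
158 [ 96  99  76  59  61  59  69  93 101 100 100 106 106 105 102 103 111 103
  93  90  95 102  87  76 119 117  78]
159 [ 99  98  82  65  64  56  58  65  61  73  81  86  87  87  87  84  88 112
 146 158 158 156 123  86  98 107  56]
160 [ 99  98  72  61  66  61  62  61  59  61  63  65  63  65  68  72  87 124
 151 151 155 158 156 113 123 127  65]
161 [100  92  69  67  72  71  67  69  65  67  67  65  65  63  81  89 109 140
 140 118 129 148 148 138 149  97  46]
162 [101  92  73  86 100 112 111 110 113  97  82  81  92 101 121 125 140 147
 116  80  79 120 117 128 111  56  29]
174 [139 137 139 140 145 145 144 119  82  86  87  83 114 127  97  78  79  90
 104 124]
176 [140 139 139 138 139 135 124 108  84  89  85  91 127 150 155 159 158 159
 162 163]
178 [144 147 150 151 152 155 142 103  84  87  85 121 153 158 156 155 156 153
 150 148]
180 [153 153 152 151 150 149 127  88  86  88  94 121 141 133 128 123 124 117
 112 113]
182 [134 133 130 128 126 121 108  81  86  88  98 106  98  94  86  88  88  86
  84  81]
184 [106 103  98  95  92  91  83  84  88  90 102 100  81  84  82  82  81  85
  86  87]
```

The hub centre (col about 405.2) lines up with the axle line (405.4) in the scene view. I'll feel downward.

carry_out:
  moves:
    - [0,0,0.1,0]
    - [0,0,0.1,0]
    - [0,0,0.1,0]
    - [0,0,0,0]

```text
clock: 11.5
tcp_pos: [0.5272, 0.094, 0.2281]
orientation: [1.0, 0.0, -0.0, 0.0]
ft_force: [0.2, 0.9, -0.9]
width: 0.764
gripper_force: 44.4
```

carry_out:
  moves:
    - [0,0,0.1,0]
    - [0,0,0.1,0]
    - [0,0,0,0]

```text
clock: 11.88
tcp_pos: [0.5272, 0.094, 0.2241]
orientation: [1.0, 0.0, -0.0, 0.0]
ft_force: [0.3, 0.4, -1.0]
width: 0.764
gripper_force: 44.4
```

carry_out:
  moves:
    - [0,0,0.1,0]
    - [0,0,0.1,0]
    - [0,0,0.1,0]
    - [0,0,0,0]

```text
clock: 12.38
tcp_pos: [0.5272, 0.094, 0.2181]
orientation: [1.0, 0.0, -0.0, 0.0]
ft_force: [0.3, 0.5, -0.3]
width: 0.762
gripper_force: 44.4
```

carry_out:
  moves:
    - [0,0,0.1,0]
    - [0,0,0.1,0]
    - [0,0,0.1,0]
    - [0,0,0,0]

```text
clock: 12.88
tcp_pos: [0.5272, 0.094, 0.2121]
orientation: [1.0, 0.0, -0.0, 0.0]
ft_force: [-0.1, 0.5, -0.9]
width: 0.757
gripper_force: 44.4
```

carry_out:
  moves:
    - [0,0,0.2,0]
    - [0,0,0.2,0]
    - [0,0,0.2,0]
    - [0,0,0.2,0]
    - [0,0,0.1,0]
    - [0,0,0,0]

```text
clock: 13.62
tcp_pos: [0.5273, 0.0941, 0.1941]
orientation: [1.0, 0.0, -0.0, 0.0]
ft_force: [-0.3, 0.2, -1.2]
width: 0.758
gripper_force: 44.4
```

carry_out:
  moves:
    - [0,0,0.05,0]
    - [0,0,0.05,0]
    - [0,0,0,0]

```text
clock: 14.0
tcp_pos: [0.5273, 0.094, 0.1923]
orientation: [1.0, 0.0, -0.0, 0.0]
ft_force: [-0.3, 0.3, -1.1]
width: 0.765
gripper_force: 44.4
```

carry_out:
  moves:
    - [0,0,0.05,0]
    - [0,0,0.05,0]
    - [0,0,0,0]

```text
clock: 14.38
tcp_pos: [0.5274, 0.0941, 0.1911]
orientation: [1.0, 0.0, 0.0, 0.0]
ft_force: [-2.3, -0.0, 6.4]
width: 0.765
gripper_force: 45.1
```

carry_out:
  moves:
    - [0,0,0.05,0]
    - [0,0,0.05,0]
    - [0,0,0,0]

```text
clock: 14.75
tcp_pos: [0.5275, 0.0941, 0.1909]
orientation: [1.0, 0.0, 0.001, 0.0]
ft_force: [-9.0, -2.4, 22.9]
width: 0.761
gripper_force: 46.5
```

carry_out:
  moves:
    - [0,0,-0.08,0]
    - [0,0,0,0]

```text
clock: 15.0
tcp_pos: [0.5275, 0.0941, 0.191]
orientation: [1.0, 0.0, 0.001, 0.0]
ft_force: [-4.2, -0.7, 11.6]
width: 0.762
gripper_force: 45.5
```

carry_out:
  moves:
    - [0,0,0,0]
    - [0,0,0,0]
    - [0,0,0,0]
    - [0,0,0,0]
    - [0,0,-0.2,0]
    - [0,0,-0.7,0]
    - [0,0,-1,0]
    - [0,0,-1,0]
    - [0,0,-1,0]
  gripper: 1

```text
clock: 16.12
tcp_pos: [0.5275, 0.0941, 0.2697]
orientation: [1.0, 0.0, 0.001, -0.0]
ft_force: [0.4, 0.5, 0.3]
width: 0.998
gripper_force: 0.0
```

carry_out:
  moves:
    - [0.2,1,0,0]
    - [0.2,1,0,0]
    - [0.2,1,0,0]
    - [0.2,1,0,0]
    - [0.2,1,0,0]
    - [0.2,1,0,0]
    - [0.2,1,0,0]
    - [0.2,1,0,0]
    - [0.2,1,0,0]
    - [0.2,1,0,0]
    - [0.2,1,0,0]
    - [0.2,1,0,0]
    - [0.2,1,0,0]
    - [0.2,1,0,0]
    - [0.2,1,0,0]
    - [0.2,1,0,0]
    - [0.2,1,0,0]
    - [0.1,1,0,0]
    - [0,1,0,0]
    - [0,1,0,0]
  gripper: 0.5

```text
clock: 18.62
tcp_pos: [0.5973, -0.3073, 0.2679]
orientation: [1.0, 0.0, -0.0, 0.0]
ft_force: [-0.0, -0.5, -0.9]
width: 0.501
gripper_force: 0.0
```

carry_out:
  moves:
    - [0,0,1,0]
    - [0,0,1,0]
    - [0,0,1,0]
    - [0,0,1,0]
    - [0,0,1,0]
    - [0,0,1,0]
    - [0,0,1,0]
    - [0,0,1,0]
    - [0,0,1,0]
    - [0,0,1,0]
    - [0,0,0.5,0]
    - [0,0,0,0]
    - [0,0,0,0]

```text
clock: 20.25
tcp_pos: [0.598, -0.3061, 0.0586]
orientation: [1.0, 0.0, 0.001, 0.0]
ft_force: [-0.1, -1.2, -0.4]
width: 0.5
gripper_force: 0.0
```

Run:
```python
from h import *
t=cap("top");s=cap("scene")
def cr(c,x,y,w,h): return cv2.resize(cv2.cvtColor(c["pixels"],4)[y:y+h,x:x+w],(400,600),interpolation=cv2.INTER_CUBIC)
cv2.imwrite("pics/g4.png",np.hstack([cr(s,365,135,80,120),cr(s,209,250,80,120)]))
print(env.read_state()["tcp_pos"])
```

```text
[ 0.59803365 -0.30619919  0.058845  ]
```

View pics/g4.png

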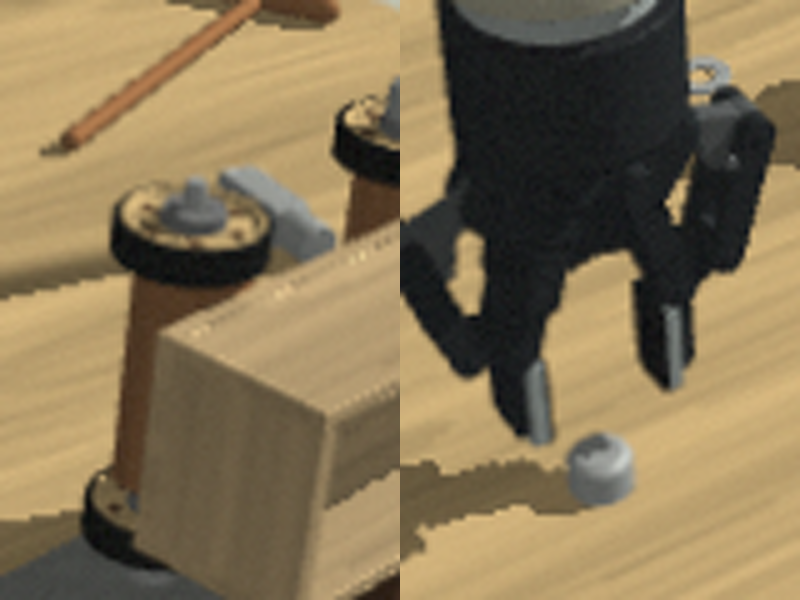

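The wheel sits on the washer with the axle tip at scene px (403.8,171.2). The fingers straddle the cap at (249,341). I'll lower and grip it near its top.

carry_out:
  moves:
    - [0,0,0.5,0]
    - [0,0,0.5,0]
    - [0,0,0.29,0]
    - [0,0,0,0]
    - [0,0,0,0]

```text
clock: 20.98
tcp_pos: [0.5976, -0.306, 0.0321]
orientation: [1.0, 0.0, 0.0, 0.0]
ft_force: [0.9, -0.3, 0.5]
width: 0.502
gripper_force: 0.0
```

carry_out:
  moves:
    - [0,0,0,0]
    - [0,0,0,0]
    - [0,0,0,0]
    - [0,0,0,0]
    - [0,0,0,0]
    - [0,0,0,0]
  gripper: 0
  force: 70

```text
clock: 21.72
tcp_pos: [0.5978, -0.3061, 0.0329]
orientation: [1.0, 0.0, 0.0, 0.0]
ft_force: [-1.3, 0.6, 6.4]
width: 0.243
gripper_force: 68.5
```

Run:
```python
from h import *
s=cap("scene")
def cr(c,x,y,w,h): return cv2.resize(cv2.cvtColor(c["pixels"],4)[y:y+h,x:x+w],(640,480),interpolation=cv2.INTER_CUBIC)
cv2.imwrite("pics/g5.png",cr(s,209,310,80,60))
```

```text
(no output)
```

View pics/g5.png

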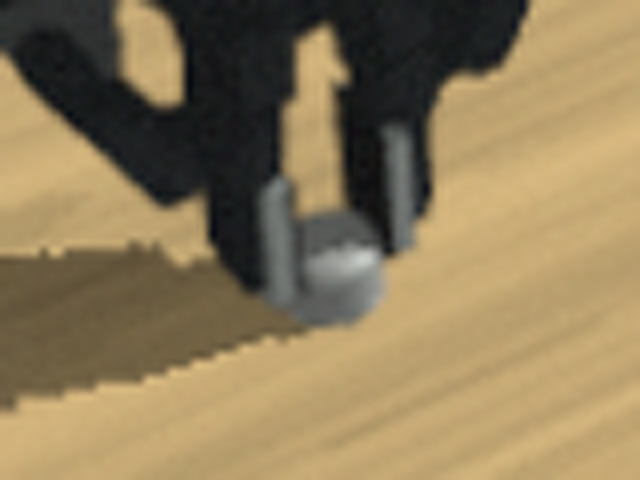

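Run:
```python
from h import *
s=cap("scene")
p=np.array((243.4,348.1))-[.5,2.]   # minus scene bias px
for y in(-.318,-.320):
    o,d=ray(s,p);print((o+d*(y-o[1])/d[1]).round(4))
p=np.array((209+405/8,310+248/8))-[.5,2.]
for y in(-.294,-.292):
    o,d=ray(s,p);print((o+d*(y-o[1])/d[1]).round(4))
for z in(0,.004,.008,.012): print(z,[proj(s,(.5978+.011,y,z)).round(1)+[.5,2] for y in(-.3061-.0125,-.3061+.0125)])
```

```text
[ 0.5977 -0.318   0.0023]
[ 0.6024 -0.32    0.0074]
[ 0.6146 -0.294   0.0205]
[ 0.6104 -0.292   0.016 ]
0 [array([246.2, 353.1]), array([258.9, 347.4])]
0.004 [array([246. , 351.4]), array([258.7, 345.7])]
0.008 [array([245.8, 349.8]), array([258.6, 344.1])]
0.012 [array([245.7, 348.2]), array([258.5, 342.4])]
```

The cap is held, with the pad tips (px (243,348) and (260,341)) about 8–12 mm above the table. I'll regrip 3 mm lower for more overlap, then lift.

carry_out:
  moves:
    - [0,0,0,0]
    - [0,0,0,0]
    - [0,0,0.15,0]
    - [0,0,0,0]
  gripper: 0.5

```text
clock: 22.32
tcp_pos: [0.5972, -0.3058, 0.0286]
orientation: [1.0, 0.0, -0.0, -0.0]
ft_force: [-0.4, 0.2, -0.1]
width: 0.499
gripper_force: 0.0
```

carry_out:
  moves:
    - [0,0,0,0]
    - [0,0,0,0]
    - [0,0,0,0]
    - [0,0,0,0]
    - [0,0,0,0]
    - [0,0,0,0]
  gripper: 0

```text
clock: 23.08
tcp_pos: [0.5976, -0.306, 0.0293]
orientation: [1.0, 0.0, 0.0, 0.0]
ft_force: [-1.3, 0.0, 4.2]
width: 0.256
gripper_force: 68.7
```

carry_out:
  moves:
    - [0,0,-0.3,0]
    - [0,0,-0.8,0]
    - [0,0,-1,0]
    - [0,0,-1,0]
    - [0,0,-1,0]
    - [0,0,-1,0]
    - [0,0,-1,0]
    - [0,0,-1,0]
    - [0,0,-1,0]
    - [0,0,-1,0]
    - [0,0,-1,0]
    - [0,0,-1,0]
    - [0,0,0,0]

```text
clock: 24.7
tcp_pos: [0.5982, -0.3063, 0.2533]
orientation: [1.0, 0.0, 0.002, 0.001]
ft_force: [-0.0, -0.4, -0.8]
width: 0.254
gripper_force: 68.6
```

carry_out:
  moves:
    - [-0.18,-1,0,0]
    - [-0.18,-1,0,0]
    - [-0.18,-1,0,0]
    - [-0.18,-1,0,0]
    - [-0.18,-1,0,0]
    - [-0.18,-1,0,0]
    - [-0.18,-1,0,0]
    - [-0.18,-1,0,0]
    - [-0.18,-1,0,0]
    - [-0.18,-1,0,0]
    - [-0.18,-1,0,0]
    - [-0.18,-1,0,0]
    - [-0.18,-1,0,0]
    - [-0.18,-1,0,0]
    - [-0.18,-1,0,0]
    - [-0.17,-1,0,0]
    - [-0.17,-1,0,0]
    - [-0.17,-1,0,0]
    - [-0.17,-1,0,0]
    - [-0.17,-1,0,0]

```text
clock: 27.2
tcp_pos: [0.5259, 0.0953, 0.2511]
orientation: [1.0, 0.0, 0.0, 0.0]
ft_force: [0.6, 0.8, -1.3]
width: 0.251
gripper_force: 68.6
```

carry_out:
  moves:
    - [0,0,0.4,0]
    - [0,0,0,0]
    - [0,0,0,0]

```text
clock: 27.58
tcp_pos: [0.5264, 0.093, 0.2429]
orientation: [1.0, -0.001, -0.0, 0.0]
ft_force: [-0.3, -0.5, -0.8]
width: 0.254
gripper_force: 68.6
```

Run:
```python
from h import *
t=cap("top");s=cap("scene")
def cr(c,x,y,w,h): return cv2.resize(cv2.cvtColor(c["pixels"],4)[y:y+h,x:x+w],(400,600),interpolation=cv2.INTER_CUBIC)
cv2.imwrite("pics/g6.png",np.hstack([cr(t,160,250,40,60),cr(s,385,130,40,60)]))
p=env.read_state()["tcp_pos"];print(p)
for z in(-.0293,-.0133): print(proj(t,p+[0,0,z]),proj(s,p+[0,0,z])+[.5,2])
im=s["pixels"].astype(int)
for r in range(155,178): print(r,im[r,393:418].sum(1)//3)
```

```text
[0.52651486 0.09323234 0.24313232]
[187.46203956 276.49242644] [403.47896492 168.31534244]
[185.13896494 275.14630328] [404.32085278 160.97934174]
155 [101  63  21  21  24  20  21  27  56  83 102  86  42  21  21  18  23  22
  21  21  65 100  70 115 148]
156 [126  44  26  22  22  21  19  26  61  90 101  78  38  18  17  11  19  18
  17  25  76 103  66 131 148]
157 [125  37  26  24  22  25  20  25  61  90 102  81  33  18  18  23  19  21
  21  19  75 103  68 133 149]
158 [120  23  23  24  21  24  23  33  65  95 106  80  42  41  35  22  19  20
  19  25  80 100  74 125 142]
159 [110  23  23  25  19  23  24  32  63  94 107  78  63  72  62  51  41  22
  21  27  89  96  80 127 141]
160 [ 95  17  25  23  18  23  24  35  65  96 100  78  72  79  79  82 102  78
  22  34  92  98 114 133 141]
161 [106  23  24  19  24  24  23  44  72  98  94  82  96 105 107 111 163 145
  72  38  94 108 132 141 143]
162 [121  22  21  19  23  23  22  50  81  99  93  89 116 137 142 155 170 172
 109  47  94 126 142 144 144]
163 [126  56  27  22  24  22  27  49  78  98  92  79 102 123 134 142 136 142
  94  56  97 129 142
[... 807 characters left out ...]
  83 104 125 131 110  80  78
  95 117 137 144 142 146 148]
172 [121 127 137 121 119 112 113 116 109  94  86  90 108 123 116 108  91  72
  77  84 111 130 142 145 146]
173 [146 138 147 128 121 115 113 112  98  81  88  91 104 113 102 104  99  88
  94  88  76  95 120 138 142]
174 [163 156 150 139 132 123 114 112  98  82  88  89  97 109 102  95  92  95
 100  96  88  89  96 121 135]
175 [151 139 150 147 130 108  87  93  92  81  86  89  98 104 109 109 100 106
 101  88  94  96  99  94 105]
176 [120  83 100 107 100  78  57  70  81  79  86  86  99 101 104 110 105 115
 109  90  89  88  90  92  77]
177 [126 115  91  71  66  61  59  77  91  98 100  95 105 103 102 110 111 105
  81  77  82  80  80 105  93]
```

View pics/g6.png

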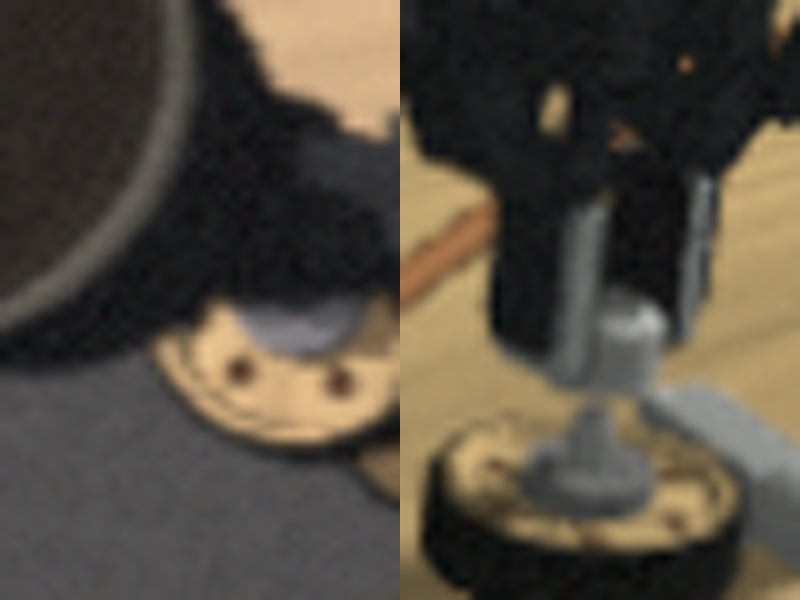

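The scene view shows the cap centred over the axle laterally, with its centre at about 404.9 on an axle line at 404.9. The wheel is seated below. I'll nudge slightly and feel down.

carry_out:
  moves:
    - [0.02,-0.02,0.2,0]
    - [0,0,0.2,0]
    - [0,0,0.05,0]
    - [0,0,0,0]
    - [0,0,0,0]

```text
clock: 28.3
tcp_pos: [0.5268, 0.0945, 0.2342]
orientation: [1.0, 0.0, 0.0, -0.0]
ft_force: [1.0, -0.6, 0.2]
width: 0.248
gripper_force: 68.6
```

carry_out:
  moves:
    - [0,0,0.025,0]
    - [0,0,0.025,0]
    - [0,0,0,0]

```text
clock: 28.68
tcp_pos: [0.5267, 0.0944, 0.2331]
orientation: [1.0, 0.0, 0.0, 0.0]
ft_force: [0.4, 0.1, 0.7]
width: 0.258
gripper_force: 68.7
```

carry_out:
  moves:
    - [0,0,0.025,0]
    - [0,0,0,0]

```text
clock: 28.92
tcp_pos: [0.5267, 0.0942, 0.2326]
orientation: [1.0, 0.0, -0.0, 0.0]
ft_force: [0.6, 0.2, -0.0]
width: 0.251
gripper_force: 68.7
```

carry_out:
  moves:
    - [0,0.025,0,0]
    - [0,0,0,0]
    - [0,0,0,0]

```text
clock: 29.3
tcp_pos: [0.5267, 0.094, 0.2326]
orientation: [1.0, 0.0, -0.0, -0.0]
ft_force: [-0.2, -0.3, -0.2]
width: 0.255
gripper_force: 68.6
```

carry_out:
  moves:
    - [0,0,0.025,0]
    - [0,0,0,0]

```text
clock: 29.55
tcp_pos: [0.5267, 0.0939, 0.232]
orientation: [1.0, 0.0, -0.0, 0.0]
ft_force: [0.3, 0.3, -0.2]
width: 0.249
gripper_force: 68.6
```

carry_out:
  moves:
    - [0,0,0.025,0]
    - [0,0,0,0]

```text
clock: 29.8
tcp_pos: [0.5267, 0.0939, 0.2316]
orientation: [1.0, 0.0, -0.0, 0.0]
ft_force: [-0.8, 0.0, 0.5]
width: 0.25
gripper_force: 68.6
```

carry_out:
  moves:
    - [0,0,0.025,0]
    - [0,0,0,0]

```text
clock: 30.05
tcp_pos: [0.5266, 0.0939, 0.231]
orientation: [1.0, 0.0, -0.0, 0.0]
ft_force: [-1.0, -0.2, -0.3]
width: 0.253
gripper_force: 68.6
```

carry_out:
  moves:
    - [0,0,0.025,0]
    - [0,0,0,0]

```text
clock: 30.3
tcp_pos: [0.5266, 0.0938, 0.2305]
orientation: [1.0, 0.0, -0.0, 0.0]
ft_force: [-0.9, -1.2, 0.3]
width: 0.252
gripper_force: 68.7
```

carry_out:
  moves:
    - [0,0,0.025,0]
    - [0,0,0,0]

```text
clock: 30.55
tcp_pos: [0.5266, 0.0938, 0.23]
orientation: [1.0, 0.0, -0.0, 0.0]
ft_force: [-0.7, -1.2, 1.4]
width: 0.259
gripper_force: 68.7
```

carry_out:
  moves:
    - [0,0,0.025,0]
    - [0,0,0,0]

```text
clock: 30.8
tcp_pos: [0.5266, 0.0938, 0.2295]
orientation: [1.0, 0.0, -0.0, 0.0]
ft_force: [-1.4, -0.9, 0.9]
width: 0.25
gripper_force: 68.8
```

carry_out:
  moves:
    - [0,0,0.025,0]
    - [0,0,0,0]

```text
clock: 31.05
tcp_pos: [0.5265, 0.0939, 0.229]
orientation: [1.0, 0.0, -0.0, 0.0]
ft_force: [-2.9, -1.9, 1.3]
width: 0.251
gripper_force: 68.8
```

carry_out:
  moves:
    - [0,0,0.015,0]
    - [0,0,0,0]

```text
clock: 31.3
tcp_pos: [0.5266, 0.0939, 0.2287]
orientation: [1.0, 0.0, -0.0, 0.0]
ft_force: [-3.1, -2.1, 1.4]
width: 0.256
gripper_force: 68.8
```

Sideways force shows the taper pushing the cap toward −x/−y, so I'll comply with it.

carry_out:
  moves:
    - [-0.02,0.015,0,0]
    - [0,0,0,0]
    - [0,0,0,0]

```text
clock: 31.68
tcp_pos: [0.5263, 0.0937, 0.2288]
orientation: [1.0, 0.0, 0.0, -0.0]
ft_force: [-1.8, -1.2, 2.0]
width: 0.253
gripper_force: 68.8
```

carry_out:
  moves:
    - [0,0,0.02,0]
    - [0,0,0,0]

```text
clock: 31.92
tcp_pos: [0.5264, 0.0937, 0.2283]
orientation: [1.0, 0.0, 0.0, -0.0]
ft_force: [0.1, -1.7, 1.0]
width: 0.248
gripper_force: 68.7
```

carry_out:
  moves:
    - [-0.01,0.015,0.01,0]
    - [0,0,0,0]
    - [0,0,0,0]

```text
clock: 32.3
tcp_pos: [0.5262, 0.0934, 0.2282]
orientation: [1.0, 0.0, 0.0, -0.0]
ft_force: [-0.4, -0.9, 0.2]
width: 0.253
gripper_force: 68.7
```

carry_out:
  moves:
    - [0,0,0.02,0]
    - [0,0,0,0]

```text
clock: 32.55
tcp_pos: [0.5262, 0.0934, 0.2279]
orientation: [1.0, 0.0, 0.0, -0.0]
ft_force: [-1.3, -0.8, 2.8]
width: 0.251
gripper_force: 68.9
```

carry_out:
  moves:
    - [0,0,0.02,0]
    - [0,0,0,0]

```text
clock: 32.8
tcp_pos: [0.5261, 0.0935, 0.2273]
orientation: [1.0, 0.0, 0.0, -0.0]
ft_force: [-0.5, 0.0, 0.4]
width: 0.251
gripper_force: 68.7
```

carry_out:
  moves:
    - [0,0,0.025,0]
    - [0,0,0,0]

```text
clock: 33.05
tcp_pos: [0.5261, 0.0934, 0.227]
orientation: [1.0, 0.0, 0.0, -0.0]
ft_force: [0.2, -1.0, 2.6]
width: 0.25
gripper_force: 69.0
```

carry_out:
  moves:
    - [0,0,0.025,0]
    - [0,0,0,0]

```text
clock: 33.3
tcp_pos: [0.5262, 0.0934, 0.2263]
orientation: [1.0, 0.0, 0.0, -0.0]
ft_force: [0.7, 0.5, 0.7]
width: 0.252
gripper_force: 68.8
```

carry_out:
  moves:
    - [0,0,0.025,0]
    - [0,0,0,0]

```text
clock: 33.55
tcp_pos: [0.5261, 0.0934, 0.2256]
orientation: [1.0, 0.0, -0.0, -0.0]
ft_force: [0.5, 0.7, -0.8]
width: 0.253
gripper_force: 68.6
```

carry_out:
  moves:
    - [0,0,0.025,0]
    - [0,0,0,0]

```text
clock: 33.8
tcp_pos: [0.526, 0.0933, 0.2251]
orientation: [1.0, 0.0, -0.0, 0.0]
ft_force: [0.2, 0.6, -1.4]
width: 0.253
gripper_force: 68.8
```

carry_out:
  moves:
    - [0,0,0.025,0]
    - [0,0,0,0]

```text
clock: 34.05
tcp_pos: [0.5259, 0.0933, 0.2247]
orientation: [1.0, 0.0, -0.0, 0.0]
ft_force: [0.4, 0.9, -1.5]
width: 0.253
gripper_force: 68.8
```

Run:
```python
from h import *
s=cap("scene")
c=cv2.cvtColor(s["pixels"],4)[145:195,380:430]
cv2.imwrite("pics/g7.png",cv2.resize(c,(600,600),interpolation=cv2.INTER_CUBIC))
```

```text
(no output)
```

View pics/g7.png

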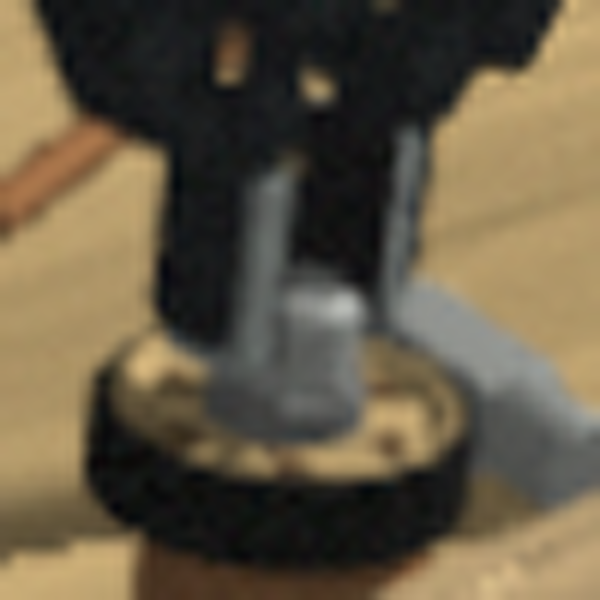

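The picture shows the cap over the axle with its rim close above the hub (cap right edge about px 410, hub 397–410), so I'll keep pressing in small steps.

carry_out:
  moves:
    - [0,0,0.025,0]
    - [0,0,0,0]

```text
clock: 34.35
tcp_pos: [0.5261, 0.0933, 0.2244]
orientation: [1.0, 0.0, -0.0, 0.0]
ft_force: [-1.7, -0.4, -1.0]
width: 0.25
gripper_force: 68.7
```

carry_out:
  moves:
    - [0,0,0.02,0]
    - [0,0,0,0]

```text
clock: 34.6
tcp_pos: [0.5261, 0.0933, 0.224]
orientation: [1.0, 0.0, 0.0, 0.0]
ft_force: [0.6, 0.6, -1.1]
width: 0.252
gripper_force: 68.7
```

carry_out:
  moves:
    - [0,0,0.02,0]
    - [0,0,0,0]

```text
clock: 34.85
tcp_pos: [0.5261, 0.0933, 0.2235]
orientation: [1.0, 0.0, 0.0, 0.0]
ft_force: [0.5, -0.8, -1.5]
width: 0.25
gripper_force: 68.7
```

carry_out:
  moves:
    - [0,0,0.02,0]
    - [0,0,0,0]

```text
clock: 35.1
tcp_pos: [0.5262, 0.0933, 0.2234]
orientation: [1.0, 0.0, 0.0, 0.0]
ft_force: [-1.8, -0.3, 2.5]
width: 0.25
gripper_force: 69.2
```

carry_out:
  moves:
    - [0,0,0.02,0]
    - [0,0,0,0]

```text
clock: 35.35
tcp_pos: [0.5262, 0.0934, 0.2234]
orientation: [1.0, 0.0, 0.0, -0.0]
ft_force: [-2.3, 0.5, 5.6]
width: 0.253
gripper_force: 69.4
```

carry_out:
  moves:
    - [0,0,0.02,0]
    - [0,0,0,0]

```text
clock: 35.6
tcp_pos: [0.5263, 0.0934, 0.2233]
orientation: [1.0, 0.0, 0.0, 0.0]
ft_force: [-3.1, -0.7, 10.0]
width: 0.254
gripper_force: 69.9
```

carry_out:
  moves:
    - [0,0,0.02,0]
    - [0,0,0,0]
    - [0,0,0,0]

```text
clock: 35.98
tcp_pos: [0.5263, 0.0934, 0.2233]
orientation: [1.0, 0.0, 0.001, -0.0]
ft_force: [-4.2, -1.5, 11.4]
width: 0.254
gripper_force: 70.2
```

carry_out:
  moves:
    - [0,0,0.01,0]
    - [0,0,0,0]
    - [0,0,0,0]

```text
clock: 36.35
tcp_pos: [0.5263, 0.0934, 0.2233]
orientation: [1.0, 0.0, 0.001, -0.0]
ft_force: [-3.6, -2.0, 11.9]
width: 0.251
gripper_force: 70.2
```

carry_out:
  moves:
    - [0,0,0.015,0]
    - [0,0,0,0]
    - [0,0,0,0]

```text
clock: 36.72
tcp_pos: [0.5265, 0.0934, 0.2232]
orientation: [1.0, 0.0, 0.001, -0.0]
ft_force: [-5.3, -1.1, 14.1]
width: 0.258
gripper_force: 70.5
```

carry_out:
  moves:
    - [0,0,0.01,0]
    - [0,0,0,0]
    - [0,0,0,0]

```text
clock: 37.1
tcp_pos: [0.5266, 0.0934, 0.2232]
orientation: [1.0, 0.0, 0.001, -0.0]
ft_force: [-5.9, -0.6, 16.4]
width: 0.252
gripper_force: 70.7
```

carry_out:
  moves:
    - [0,0,-0.06,0]
    - [0,0,0,0]

```text
clock: 37.35
tcp_pos: [0.5264, 0.0934, 0.2233]
orientation: [1.0, 0.0, 0.001, -0.0]
ft_force: [-2.0, -0.2, 7.5]
width: 0.251
gripper_force: 69.8
```

carry_out:
  moves:
    - [0,0,0,0]
    - [0,0,0,0]
    - [0,0,0,0]
    - [0,0,0,0]
    - [0,0,-0.5,0]
    - [0,0,-1,0]
    - [0,0,-1,0]
    - [0,0,-1,0]
    - [0,0,-1,0]
    - [-1,0,-1,0]
    - [-1,0,-1,0]
    - [-1,0,0,0]
    - [-1,0,0,0]
    - [-1,0,0,0]
    - [0,0,0,0]
    - [0,0,0,0]
  gripper: 0.6

```text
clock: 39.35
tcp_pos: [0.4265, 0.0933, 0.3528]
orientation: [1.0, 0.0, 0.0, -0.0]
ft_force: [0.4, -0.6, 0.5]
width: 0.603
gripper_force: 0.0
```

Run:
```python
from h import *
s=cap("scene");t=cap("top","t9.png")
im=s["pixels"].astype(int)
for r in range(158,186): print(r,im[r,386:424].sum(1)//3)
for z in(.194,.210): print(z,proj(s,(.5275,.0957-.0,z)))
```

```text
158 [109  97 101 135 154 152 151 149 150 150 149 151 151 154 151 147 149 148
 146 147 146 144 146 147 146 147 145 145 145 143 139 140 138 139 136 137
 140 139]
159 [ 96 104 132 153 151 149 150 150 149 150 152 150 151 148 147 149 146 145
 147 144 143 145 145 144 146 142 141 139 138 136 137 138 138 138 137 135
 137 137]
160 [110 135 149 150 149 149 150 148 150 152 149 148 147 145 144 145 143 145
 145 142 146 144 141 140 142 137 133 135 135 132 133 135 136 138 138 139
 137 139]
161 [141 148 149 149 150 152 148 147 146 148 145 145 142 142 142 143 142 145
 144 141 143 141 139 136 134 132 133 133 136 136 137 136 140 139 138 139
 137 134]
162 [147 146 146 148 150 147 148 146 144 143 142 142 144 144 145 143 141 141
 139 138 137 134 133 133 133 135 137 139 140 138 140 139 139 138 136 130
 129 127]
163 [147 147 148 146 145 145 145 143 144 140 141 141 141 143 141 138 136 138
 137 136 132 132 134 134 137 138 140 141 142 139 139 135 131 128 126 126
 128 132]
164 [150 149 149 144 144 141 141 139 140 141 141 140 140 138 139 136 134 134
 131 131 133 135 138 140 141 139 141 139 135 130 127 126 128 12
[... 2746 characters left out ...]
29  41  15  20  15  18  22  37  44  61  90 103  82  73  96 106  81  87
  94 111 122 125 132 140 135 110  80 101 111 106  89  49  27  53  68  77
  76  79]
183 [122  28  21  18  14  19  13  24  25  46  69  79  71  85 107 124 108  85
  90 116 139 145 146 144 145 136 110  94  93  81  53  31  29  61  75  75
  75  77]
184 [112  32  17  16  10  14  15  14  16   9  20  23  44  58  71  81  82  57
  56  73  97 108 108 105 101 100  83  50  26  25  26  24  28  64  79  77
  73  76]
185 [100  46  16  18  12  20  16  13  13  17  18  16  21  18  19  22  26  33
  27  32  39  40  38  33  23  22  23  21  21  21  22  23  36  67  79  78
  75  75]
0.194 [403.16941356 175.14247768]
0.21 [404.00869669 167.95771383]
```

The cap is seated on the hub, upright and centred on the axle to within about 1 mm, and the gripper is clear, so I'll hand in.

```bash
python3 -c "
from plant import env
print(env.hand_in())"
```

```text
the job is handed in; nothing more can be done
None
```

I handed the job in with the wheel on the washer, the larger cap pressed home against the hub at about 16 N, and the gripper released and clear. The judge's result was not shown, and the wrist never showed the expected 8–12 N bite of the cap's teeth.

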